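# Chock the draining board and park a cleaned feed roller on it

## Robot

A 6-joint arm with a two-finger parallel gripper is mounted at the origin on the work surface. World frame = base frame: x ahead of the robot, y to its left, z up, the work surface at z = 0. Lengths are in m, angles in rad, forces in N, time in s.
With the tool pointing down it reaches from about 0.15 to 0.775 m from the base axis. Payload 6.1 kg.
Tool frame: the origin (TCP) lies midway between the tips of the shut fingers; the grasp point (between the pads) lies 19 mm behind it (manip.grasp_offset is the distance from the TCP to the grasp point, in m); x points along the fingers, y is the direction in which the jaws open and shut, and the axes are right-handed (so a half turn about x gives the same grasp; the last joint's range is limited). The gripper opens to 85 mm and grips with 20 to 120 N. Pads are 22 mm wide; open, the fingers measure 114 mm over their backs; the gripper's body (76 mm by 85 mm) begins 54 mm behind the grasp point. The pads swing forward as they close: fully open they stand 13 mm farther back than shut.
Start: joints at [1.155, 0.126, -0.04, 1.405, 0, 1.571], TCP at [0.212, 0.48, 0.231] pointing down, gripper open.
Joint ranges: [-2.72, 2.72], [-0.95, 1.95], [-1.27, 1.35], [-1.78, 2.02], [-1.46, 1.47], [-3.14, 3.14]. Speed limits (rad/s): [2.39, 2.39, 3.01, 3.14, 3.14, 3.14].

## Interface

Orientations are given as [roll, pitch, yaw] about the fixed x, y, z axes, in that order (R = Rz(yaw) Ry(pitch) Rx(roll)).
In Python, from station import readout, eyes, order, manip gives the robot as it stands. The module is installed in compiled form; this text tells all that it offers.
- The arm moves only by the tool servo_tool, never from a script. Its argument "motion" is a list of rows, each an object of numbers: "gripper": the opening, from -1 (shut) to 1 (fully open); "x", "y", "z": the shift along the world's x, y, z in m; "yaw": the turn about the world's z in rad. In form: [{"gripper": .., "x": .., "y": .., "z": .., "yaw": ..}, ...]. A call has 1 to 20 rows; each row is the pose to reach, as a shift and turn from the pose measured when the call began; what a row does not reach only later rows make up. A row lasts 1/12 s, in which the tool goes at most 41.7 mm and 7.16 degrees, less where a joint would pass 70% of its speed; a pose out of reach is approached as far as the arm can. A call with a gripper value outside its range is refused whole. The fingers move at their own pace and stop on an object; "squeeze" is the grip in N (left out, the last holds). Time passes only in rows, so rows that repeat a pose let the fingers close. It gives the time, the measured TCP pose, the force and the opening at its end, in the units of the state.
- readout.get_obs(): the state, without advancing time (a new reading comes with each control period).
- eyes.grab_frame(name): name is "side" or "top" or "wrist"; returns a dict with "img" (420x560x3 uint8, red, green, blue), "z_map" (420x560 float32, m along the optical axis (not along the pixel's ray), 0 where there is no reading), "fx", "fy", "cx", "cy" (pixels), "position" and "rotation" of the camera in the world. Camera axes: x right, y up, looking along -z (the intrinsics and any distortion apply to the point x, -y, -z); pixel columns grow to the right and rows downward; lengths in m; the calibration is good to about 2 mm. A picture is of the moment at which its call begins.
- order.finish_job(): hands the job in, once; it reports no verdict.
The state is a dict: "time": time; "joints": joint angles; "dq": joint speeds; "effort": joint torques, N m; "ee_pos": TCP position; "orientation": TCP orientation; "ft_force": force on the tool from outside, world axes, zero at the start; "torque": the same for the moment, N m; "gripper_width": finger opening in m.
Only numpy, scipy, OpenCV 4.12 (cv2) and the standard library are available. Lean on these libraries where they do the work, as an engineer would, in place of code of your own. Each camera call takes 0.05 s, during which the arm holds its last target. There are 200 camera calls.

## Task

Park the cleaned feed roller on the sloping blue draining board so that it cannot roll off: first stand the orange chock flat on the board with its bar along the yellow stripe, in the middle of its length, its two black noses pointing uphill. Then lift the roller out of its leaning cradle, lay it level across the board uphill of the chock, centred, and let go only once it is right up against both noses; it must never drop or roll free. Leave everything else where it is.

Things in the scene. Friction and masses are not known exactly. Their poses are not given: they have to be found in the camera images.
- chock_mid (a point): Loose orange chock, 0.3-0.45 kg, on the table: bar 130 mm long (x), 24 thick (y), 36 high; two arms 16 mm high, 30 wide, 70 mm apart, reach from it to +y, ending in black sloping noses 22 mm high. Point: bar centre, 18 mm above its underside; z up. A roller resting on both noses has its axis parallel to x at y = +73, z = +5 mm, leaving 38 mm between bar and sleeve for a finger
- chock_nose (a point): Point midway between the chock's two noses, 55 mm to +y of the bar's centre and 10 mm above the chock's underside; same axes
- roller_mid (a point): Loose feed roller, 0.35-0.57 kg: black rubber sleeve 46 mm in diameter, 140 mm long, on a steel shaft 16 mm in diameter, 190 mm long overall. Point: middle of its axis; x along the axis, at the start towards the high end, roughly to the robot's right. It starts in the cradle, leaning 28 degrees from level; it rolls freely
- board_mark (a point): Middle of the 24 mm wide yellow stripe on the fixed, sloping blue draining board, on its surface, 46 mm above the table. x runs level along the stripe, y straight up the 7 degree slope, z square to the surface. Board: 200 mm along x (100 either side), 250 mm along y (160 uphill and 90 downhill of this point), no rims
- cradle: Fixed grey and aluminium cradle, foot 200 x 100 mm. Origin: on the table, 125 mm straight under the roller's middle; x towards the high end, z up. Two V saddles, 20 mm wide, 55 mm either side of the roller's middle, hold the sleeve; the 90 mm between is open at both sides, a flat spine 26 mm below the sleeve. Stop plate at the low end. The roller lifts out square to its axis
- cartridge: Bystander: black printer cartridge with a green drum, 70 x 240 x 58 mm, lying at the back; origin under its centre
- tape: Bystander: yellow tape ring, 90 mm across, 24 mm high, lying flat; origin under its centre
- cleaner: Bystander: white cleaner bottle with a blue cap, 60 mm across, 150 mm tall; origin under its centre
- driver: Bystander: red-handled screwdriver lying near the robot's base; origin on the table under it
- adapter: Bystander: black power brick, 60 x 110 x 34 mm; origin under its centre
- mug: Bystander: blue mug, 80 mm across, 90 mm high; origin under its centre
There are look-alikes about, which are no part of the job. Of the things shaped like the part that bears chock_mid, the orange one is meant.

How it is judged:
By the outcome, as a careful person would: the job done as asked, in the order asked, and still so for the second after the job is handed in, with the robot touching nothing.
It also fails if it takes over 64 s, if anything falls off the work surface, if the arm or the gripper's body presses on something with over 40 N, if the wrist force passes 120 N, or if a joint passes its speed limit or range.

## Working session

There is one attempt and no reset: what is moved stays moved. The work goes in short steps, Python scripts to look and compute and a tool call to move; the robot and the scene stay as the last step left them, time stands still between calls to the robot, and variables do not carry over. Pictures are saved under pics/ and viewed, about 8 in all and at most 12, crops included, and the job is handed in when it is done.

Besides the shell and the picture viewer there is one more tool, called as name(argument=value, ...) on one line, values as JSON. servo_tool: Moves the arm, as the interface text tells. Its arguments: {"type":"object","properties":{"motion":{"type":"array","items":{"type":"object","properties":{"gripper":{"type":"number"},"x":{"type":"number"},"y":{"type":"number"},"z":{"type":"number"},"yaw":{"type":"number"}}}},"squeeze":{"type":"number"}},"required":["motion"]}

```bash
mkdir -p pics
cat > h.py <<'E'
import numpy as np,cv2
from station import readout,eyes,order,manip
def grab(n,tag):
    f=eyes.grab_frame(n); np.savez(f'{tag}.npz',**f)
    cv2.imwrite(f'pics/{tag}.png',f['img'][:,:,::-1]); return f
def load(tag): return dict(np.load(f'{tag}.npz'))
def cloud(f):
    h,w=f['z_map'].shape; u,v=np.meshgrid(np.arange(w),np.arange(h)); z=f['z_map']
    p=np.stack([(u-f['cx'])/f['fx']*z,-(v-f['cy'])/f['fy']*z,-z],-1)
    return p@np.array(f['rotation']).T+np.array(f['position'])
E
python3 - <<'E'
from h import *
fs=[grab(n,n+'0') for n in('side','top','wrist')]
for f in fs: print({k:np.round(np.array(v),3).tolist() for k,v in f.items() if k not in('img','z_map')})
cv2.imwrite('pics/a.png',np.hstack([cv2.resize(f['img'][:,:,::-1],(400,300)) for f in fs[:2]]))
print(readout.get_obs(),manip.grasp_offset)
E
```

```text
{'fx': 383.496, 'fy': 383.496, 'cx': 275.046, 'cy': 207.87, 'position': [0.411, -0.718, 0.609], 'rotation': [0.971, 0.018, -0.157]}
{'fx': 537.838, 'fy': 537.838, 'cx': 274.7, 'cy': 214.44, 'position': [0.335, 0.008, 1.262], 'rotation': [0.179, -0.001, -1.59]}
{'fx': 360.084, 'fy': 360.084, 'cx': 279.849, 'cy': 212.712, 'position': [0.151, 0.508, 0.373], 'rotation': [-0.273, 0.001, 1.154]}
{'time': 0.15, 'joints': array([ 1.15500628e+00,  1.26240146e-01, -4.03507367e-02,  1.40541715e+00,
       -1.37920977e-05,  1.57081028e+00]), 'dq': array([ 0.00054115, -0.00107203,  0.00316484,  0.00023024, -0.00131272,
       -0.00102203]), 'effort': array([ 2.52652128e-03, -4.36273563e+01,  3.53151119e+01,  1.35512682e-02,
        1.27272392e-04,  1.87269251e-05]), 'ee_pos': array([0.21193077, 0.47997902, 0.23071962]), 'orientation': array([-1.55940052,  1.56958454, -1.97520451]), 'ft_force': array([-0.32350774, -1.08202486, -0.30020213]), 'torque': array([-0.05938716,  0.01509282, -0.01031996]), 'gripper_width': 0.08515007022767229} 0.0187
```

View pics/top0.png

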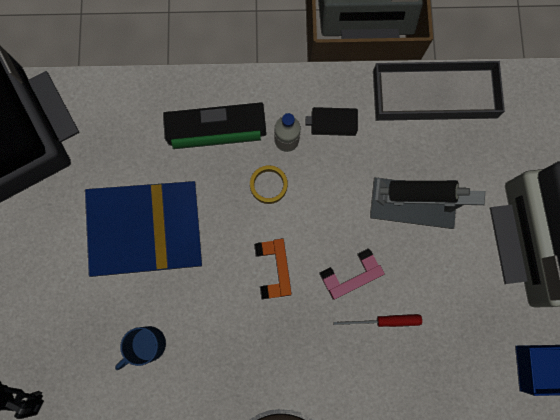

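View pics/side0.png

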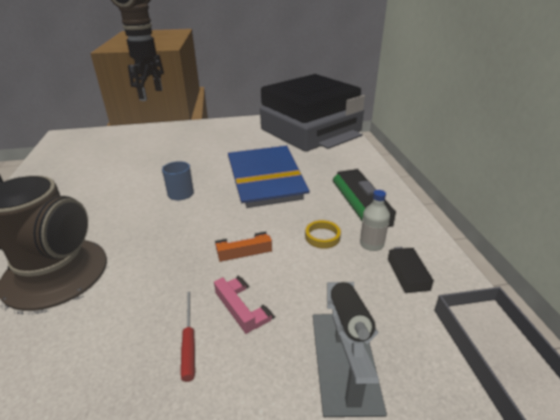

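Seen in the top view: the orange chock is at (275,268), and its noses point left. The pink look-alike is at (352,277); pink is not orange, so it is not the one meant. The board's stripe is at (160,227), with uphill to the left. The roller in its cradle is at (423,191).

```bash
sed -i "s/np.array(f\['rotation'\]).T/Rotation.from_euler('xyz',f['rotation']).as_matrix().T/; 1a from scipy.spatial.transform import Rotation" h.py
cat >> h.py <<'E'
def fit(p):  # centroid, xy min-area rect
    r=cv2.minAreaRect((p[:,:2]*1000).astype(np.float32)); return np.round(r[0],1),np.round(r[1],1),round(r[2],2)
def masks(f):
    h=cv2.cvtColor(f['img'],cv2.COLOR_RGB2HSV).astype(int); H,S,V=h[...,0],h[...,1],h[...,2]
    return dict(orange=(H<16)&(H>4)&(S>170)&(V>90),blue=(H>105)&(H<125)&(S>150)&(V>60),yellow=(H>17)&(H<28)&(S>150)&(V>80),dark=(V<60))
E
python3 - <<'E'
from h import *
f=load('top0'); c=cloud(f); m=masks(f)
print('table z',np.median(c[330:400,200:260,2]))
def show(n,mm,r):
    k=np.zeros(mm.shape,bool);k[r[0]:r[1],r[2]:r[3]]=1;k&=mm&(f['z_map']>0);p=c[k]
    print(n,len(p),fit(p),'z',np.round(np.percentile(p[:,2],[5,25,50,75,95]),4));return p
p=show('orange',m['orange'],(220,310,240,300))
show('bar',m['orange']&(c[...,2]>.028),(220,310,240,300))
show('blacknoses',m['dark'],(235,305,250,272))
b=show('board',m['blue'],(175,280,80,205))
y=show('stripe',m['yellow'],(175,280,140,175)); print(y.mean(0))
q=np.vstack([b,y]);A=np.c_[q[:,:2],np.ones(len(q))];print('plane',np.linalg.lstsq(A,q[:,2],rcond=None)[0], q.mean(0))
s=show('sleeve',m['dark']&(c[...,2]>.08),(165,215,380,465))
print('sl mean',s.mean(0))
for lo in np.arange(s[:,1].min(),s[:,1].max(),.015):
    t=s[(s[:,1]>=lo)&(s[:,1]<lo+.015)]
    if len(t): print(np.round([t[:,1].mean(),t[:,0].min(),t[:,0].max(),t[:,2].max(),t[t[:,2].argmax(),0]],4),len(t))
o=readout.get_obs();print(Rotation.from_euler('xyz',o['orientation']).as_matrix().round(3))
cv2.imwrite('pics/crop.png',cv2.resize(f['img'][150:310,230:510,::-1],None,fx=2.8,fy=2.8,interpolation=cv2.INTER_CUBIC))
E
```

```text
table z 0.0005739797149889592
orange 844 (array([434.5,   2.2]), array([128.2,  50.1]), 6.85) z [0.014  0.018  0.0347 0.0371 0.04  ]
bar 559 (array([436., -11.]), array([128. ,  23.4]), 6.85) z [0.0327 0.0348 0.0364 0.0381 0.0405]
blacknoses 194 (array([430.2,  36.4]), array([129.1,  17.5]), 6.76) z [0.0077 0.0134 0.0173 0.02   0.0225]
board 8182 (array([531.4, 303.6]), array([199.8, 246.1]), 4.79) z [0.0362 0.0428 0.0525 0.0592 0.065 ]
stripe 847 (array([534.1, 268.9]), array([194.1,  23.5]), 5.18) z [0.0431 0.0452 0.047  0.0487 0.0512]
[0.53240815 0.26891381 0.04701967]
plane [-0.01074405  0.12225381  0.01927997] [0.53003064 0.30550797 0.0509348 ]
sleeve 1497 (array([ 588.2, -323.9]), array([181.9,  51.9]), 81.8) z [0.1057 0.1241 0.1423 0.1589 0.1724]
sl mean [ 0.58262393 -0.31436893  0.1406784 ]
[-0.4051  0.5584  0.5783  0.1142  0.5782] 18
[-0.3882  0.5586  0.5992  0.1736  0.5804] 22
[-0.3722  0.5551  0.6078  0.1787  0.569 ] 88
[-0.3595  0.5564  0.6001  0.1821  0.5767] 188
[-0.3443  0.558   0.6024  0.171   0.5817] 175
[-0.3293  0.561   0.6046  0.1639  0.5837] 171
[-0.3142  0.5627  0.6067  0.1581  0.5766] 176
[-0.2992  0.5656  0.6093  0.1473  0.5925] 165
[-0.2843  0.5676  0.6202  0.1406  0.5877] 172
[-0.2694  0.5706  0.6216  0.1317  0.5834] 168
[-0.2547  0.5724  0.6143  0.1223  0.5948] 142
[-0.2401  0.5904  0.6063  0.0933  0.5904] 12
[[-0.     0.404  0.915]
 [-0.001  0.915 -0.404]
 [-1.    -0.001  0.   ]]
```

View pics/crop.png

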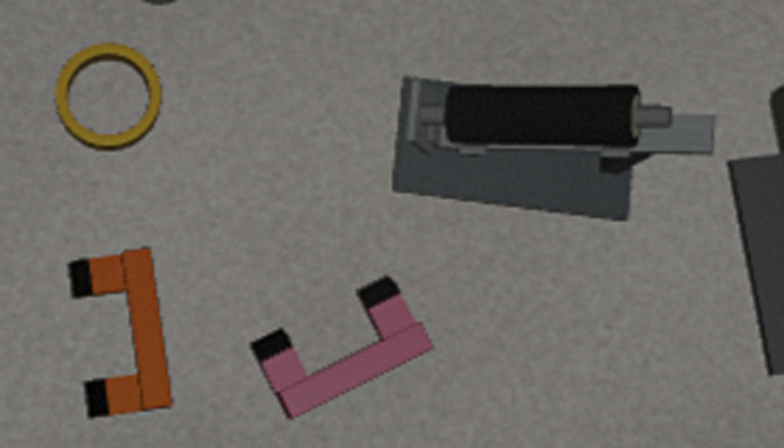

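The crop confirms the orange chock: its bar is at about crop (147,328), with the noses to the left. The pink one has a different colour. The chock is at (0.436, -0.011) with its bar at +6.9°, and the mark is at (0.534, 0.269) at +5°. Next I move above the chock and fit the roller's axis from the picture already taken.

servo_tool(motion=[{"x": 0.01,"y": -0.03,"yaw": 0.08,"gripper": 1},{"x": 0.03,"y": -0.07,"z": -0.01,"yaw": 0.16,"gripper": 1},{"x": 0.05,"y": -0.11,"z": -0.02,"yaw": 0.24,"gripper": 1},{"x": 0.07,"y": -0.15,"z": -0.03,"yaw": 0.32,"gripper": 1},{"x": 0.09,"y": -0.19,"z": -0.03,"yaw": 0.4,"gripper": 1},{"x": 0.11,"y": -0.23,"z": -0.03,"yaw": 0.48,"gripper": 1},{"x": 0.13,"y": -0.27,"z": -0.03,"yaw": 0.535,"gripper": 1},{"x": 0.15,"y": -0.31,"z": -0.03,"yaw": 0.535,"gripper": 1},{"x": 0.17,"y": -0.35,"z": -0.03,"yaw": 0.535,"gripper": 1},{"x": 0.19,"y": -0.39,"z": -0.03,"yaw": 0.535,"gripper": 1},{"x": 0.21,"y": -0.43,"z": -0.05,"yaw": 0.535,"gripper": 1},{"x": 0.224,"y": -0.46,"z": -0.07,"yaw": 0.535,"gripper": 1},{"x": 0.224,"y": -0.491,"z": -0.09,"yaw": 0.535,"gripper": 1},{"x": 0.224,"y": -0.491,"z": -0.09,"yaw": 0.535,"gripper": 1},{"x": 0.224,"y": -0.491,"z": -0.09,"yaw": 0.535,"gripper": 1},{"x": 0.224,"y": -0.491,"z": -0.09,"yaw": 0.535,"gripper": 1}])

```text
invalid input at $.motion[0]: expected keys gripper, x, y, z, yaw
```

```bash
cat >> h.py <<'E'
def st():
    o=readout.get_obs();R=Rotation.from_euler('xyz',o['orientation']).as_matrix()
    print('t',round(o['time'],2),'p',np.round(o['ee_pos'],4),'jaw deg',round(np.degrees(np.arctan2(R[1,1],R[0,1])),2),'q',np.round(o['joints'],3),'F',np.round(o['ft_force'],1),'w',round(o['gripper_width'],4))
    return o
E
python3 - <<'E'
from h import *
from scipy.optimize import least_squares
st()
f=load('top0'); c=cloud(f); k=masks(f)['dark']&(c[...,2]>.1); k[:165]=0;k[215:]=0;k[:,:380]=0;k[:,465:]=0
k=cv2.erode(k.astype(np.uint8),np.ones((3,3)))>0
p=c[k]; p=p[(p[:,1]>-.38)&(p[:,1]<-.25)]
def res(v):
    d=np.array([v[2],-1,v[3]]);d/=np.linalg.norm(d);r=p-np.array([v[0],-.315,v[1]])
    return np.linalg.norm(np.cross(r,d),axis=1)-.023
s=least_squares(res,[.585,.12,-.1,.53],loss='soft_l1',f_scale=.002);v=s.x
t=(.125-v[1])/v[3]
print(v,'rms',np.sqrt(np.mean(res(v)**2)),'lean',np.degrees(np.arctan(v[3]/np.hypot(1,v[2]))),'mid at z .125:',v[0]+t*v[2],-.315-t,'axis dir deg',np.degrees(np.arctan2(-1,v[2])))
d=np.array([v[2],-1,v[3]]);d/=np.linalg.norm(d)
P=c[k];a=(P-np.array([v[0],-.315,v[1]]))@d;print('sleeve extent',np.percentile(a,[0.5,2,98,99.5]),'mid by extents',np.array([v[0],-.315,v[1]])+d*(np.percentile(a,1)+np.percentile(a,99))/2)
w=grab('wrist','w1');c=cloud(w);m=masks(w)['orange']&(w['z_map']>0)
print('bar',fit(c[m&(c[...,2]>.028)]),'all',fit(c[m]),m.sum())
E
```

```text
t 0.15 p [0.2119 0.48   0.2307] jaw deg 66.18 q [ 1.155  0.126 -0.04   1.405 -0.     1.571] F [-0.3 -1.1 -0.3] w 0.0852
[ 0.58730507  0.12342794 -0.15296073  0.54217763] rms 0.0018070678896092236 lean 28.188822196306546 mid at z .125: 0.5868615612585577 -0.3178995213707016 axis dir deg -98.69659761515713
sleeve extent [-0.06192913 -0.05980595  0.07222118  0.0740699 ] mid by extents [ 0.5864906  -0.3203247   0.12631488]
bar (array([0., 0.]), array([0., 0.]), 0.0) all (array([0., 0.]), array([0., 0.]), 0.0) 0
```

The roller's middle is at (0.5865, -0.319, 0.125), leaning 28.2°, which matches the text (125 mm, 28°). The move was refused because every key is needed, so I resend it.

servo_tool(motion=[{"x": 0.03,"y": -0.07,"z": -0.01,"yaw": 0.1,"gripper": 1},{"x": 0.05,"y": -0.11,"z": -0.02,"yaw": 0.2,"gripper": 1},{"x": 0.07,"y": -0.15,"z": -0.03,"yaw": 0.3,"gripper": 1},{"x": 0.09,"y": -0.19,"z": -0.03,"yaw": 0.4,"gripper": 1},{"x": 0.11,"y": -0.23,"z": -0.03,"yaw": 0.5,"gripper": 1},{"x": 0.13,"y": -0.27,"z": -0.03,"yaw": 0.535,"gripper": 1},{"x": 0.15,"y": -0.31,"z": -0.03,"yaw": 0.535,"gripper": 1},{"x": 0.17,"y": -0.35,"z": -0.03,"yaw": 0.535,"gripper": 1},{"x": 0.19,"y": -0.39,"z": -0.03,"yaw": 0.535,"gripper": 1},{"x": 0.21,"y": -0.43,"z": -0.05,"yaw": 0.535,"gripper": 1},{"x": 0.224,"y": -0.46,"z": -0.07,"yaw": 0.535,"gripper": 1},{"x": 0.224,"y": -0.491,"z": -0.09,"yaw": 0.535,"gripper": 1},{"x": 0.224,"y": -0.491,"z": -0.09,"yaw": 0.535,"gripper": 1},{"x": 0.224,"y": -0.491,"z": -0.09,"yaw": 0.535,"gripper": 1},{"x": 0.224,"y": -0.491,"z": -0.09,"yaw": 0.535,"gripper": 1},{"x": 0.224,"y": -0.491,"z": -0.09,"yaw": 0.535,"gripper": 1}])

```text
time: 1.53
ee_pos: [0.4355, -0.0115, 0.1404]
orientation: [-2.867, 1.569, -2.75]
ft_force: [-0.1, 0.1, 0.1]
gripper_width: 0.0857
```

Run:
```python
from h import *
st()
w=grab('wrist','w1');c=cloud(w);m=masks(w)['orange']&(w['z_map']>0)
print('bar',fit(c[m&(c[...,2]>.028)]),'all',fit(c[m]),m.sum())
```

```text
t 1.53 p [ 0.4355 -0.0115  0.1404] jaw deg 96.7 q [-2.600e-02 -2.500e-02 -3.980e-01  1.198e+00 -1.000e-03 -1.430e-01] F [-0.1  0.1  0.1] w 0.0857
bar (array([437.9, -12.3]), array([129.6,  23.2]), 6.61) all (array([436.2,   4.9]), array([130.4,  57.7]), 7.01) 8517
```

View pics/w1.png

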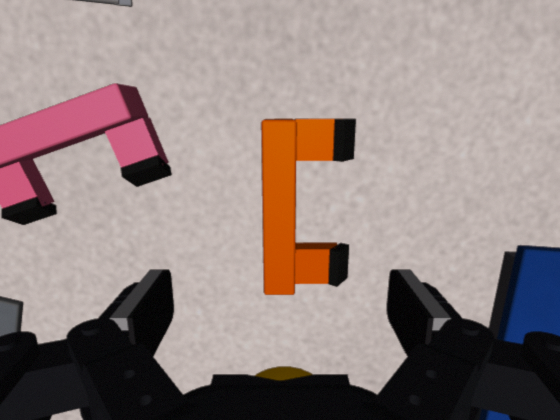

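The wrist view shows the orange chock between the fingers: bar at about (279,205), noses at (343,140) and (338,265). I go down and grip the bar.

servo_tool(motion=[{"x": 0.0015,"y": 0,"z": -0.035,"yaw": 0,"gripper": 1},{"x": 0.0015,"y": 0,"z": -0.07,"yaw": 0,"gripper": 1},{"x": 0.0015,"y": 0,"z": -0.1,"yaw": 0,"gripper": 1},{"x": 0.0015,"y": 0,"z": -0.12,"yaw": 0,"gripper": 1},{"x": 0.0015,"y": 0,"z": -0.132,"yaw": 0,"gripper": 1},{"x": 0.0015,"y": 0,"z": -0.132,"yaw": 0,"gripper": 1},{"x": 0.0015,"y": 0,"z": -0.132,"yaw": 0,"gripper": -1},{"x": 0.0015,"y": 0,"z": -0.132,"yaw": 0,"gripper": -1},{"x": 0.0015,"y": 0,"z": -0.132,"yaw": 0,"gripper": -1},{"x": 0.0015,"y": 0,"z": -0.132,"yaw": 0,"gripper": -1},{"x": 0.0015,"y": 0,"z": -0.132,"yaw": 0,"gripper": -1},{"x": 0.0015,"y": 0,"z": -0.132,"yaw": 0,"gripper": -1},{"x": 0.0015,"y": 0,"z": -0.132,"yaw": 0,"gripper": -1},{"x": 0.0015,"y": 0,"z": -0.132,"yaw": 0,"gripper": -1}], squeeze=50)

```text
time: 2.75
ee_pos: [0.4382, -0.011, 0.0101]
orientation: [-0.566, 1.569, -0.448]
ft_force: [-0.9, -0.8, 4.8]
gripper_width: 0.0236
```

The width is 23.6 mm, so the bar is held. I lift it and carry it over the mark.

servo_tool(motion=[{"x": 0,"y": 0,"z": 0.02,"yaw": 0,"gripper": -1},{"x": 0,"y": 0,"z": 0.055,"yaw": 0,"gripper": -1},{"x": 0,"y": 0.01,"z": 0.09,"yaw": 0,"gripper": -1},{"x": 0.01,"y": 0.035,"z": 0.11,"yaw": -0.01,"gripper": -1},{"x": 0.02,"y": 0.07,"z": 0.12,"yaw": -0.02,"gripper": -1},{"x": 0.03,"y": 0.105,"z": 0.12,"yaw": -0.03,"gripper": -1},{"x": 0.045,"y": 0.14,"z": 0.12,"yaw": -0.03,"gripper": -1},{"x": 0.06,"y": 0.175,"z": 0.12,"yaw": -0.03,"gripper": -1},{"x": 0.075,"y": 0.21,"z": 0.12,"yaw": -0.03,"gripper": -1},{"x": 0.085,"y": 0.24,"z": 0.12,"yaw": -0.03,"gripper": -1},{"x": 0.096,"y": 0.265,"z": 0.115,"yaw": -0.03,"gripper": -1},{"x": 0.096,"y": 0.28,"z": 0.1,"yaw": -0.03,"gripper": -1},{"x": 0.096,"y": 0.28,"z": 0.1,"yaw": -0.03,"gripper": -1},{"x": 0.096,"y": 0.28,"z": 0.1,"yaw": -0.03,"gripper": -1},{"x": 0.096,"y": 0.28,"z": 0.1,"yaw": -0.03,"gripper": -1}])

```text
time: 4.0
ee_pos: [0.5337, 0.2683, 0.1097]
orientation: [-1.396, 1.569, -1.308]
ft_force: [0.9, -0.5, -2.5]
gripper_width: 0.0232
```

Run:
```python
from h import *
o=st()
w=grab('wrist','w2');c=cloud(w);m=masks(w);z=w['z_map']>0
q=c[m['orange']&z];print('orange',fit(q),len(q),'zpct',np.percentile(q[:,2],[2,25,50,75,98]))
bar=q[q[:,2]>np.percentile(q[:,2],98)-.012];print('bar',fit(bar),len(bar))
b=c[m['blue']&z&(c[...,2]<.075)];print('board',fit(b))
y=c[m['yellow']&z&(c[...,2]<.07)];print('stripe',fit(y),len(y))
```

```text
t 4.0 p [0.5337 0.2683 0.1097] jaw deg 95.05 q [ 0.467  0.287 -0.108  1.177 -0.002  0.379] F [ 0.9 -0.5 -2.5] w 0.0232
orange (array([523.5, 281.4]), array([112.6,  51.8]), 4.82) 7579 zpct [0.11443267 0.11600328 0.13484127 0.13546352 0.13657034]
bar (array([517.6, 267.5]), array([98.2, 25.2]), 5.35) 5295
board (array([532.9, 303.2]), array([198.2, 247.6]), 5.03)
stripe (array([542.7, 158.4]), array([ 38. , 307.7]), 40.78) 2767
```

View pics/w2.png

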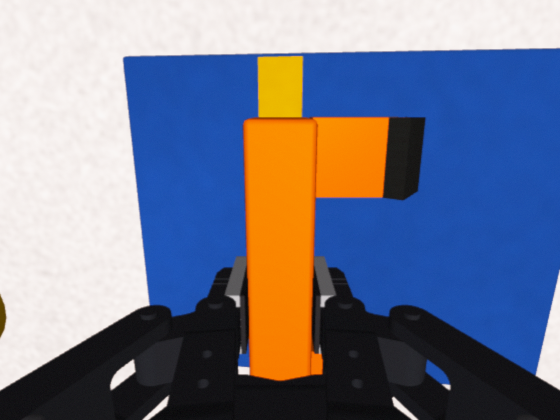

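The wrist view shows the bar along the stripe (centre column about 281, noses right, which is uphill). The bar's centre is about (533, 269) against the mark at (535, 269). I shift it slightly and lower until the noses nearly touch.

servo_tool(motion=[{"x": 0.002,"y": -0.003,"z": -0.015,"yaw": 0,"gripper": -1},{"x": 0.002,"y": -0.003,"z": -0.03,"yaw": 0,"gripper": -1},{"x": 0.002,"y": -0.003,"z": -0.036,"yaw": 0,"gripper": -1},{"x": 0.002,"y": -0.003,"z": -0.04,"yaw": 0,"gripper": -1},{"x": 0.002,"y": -0.003,"z": -0.042,"yaw": 0,"gripper": -1},{"x": 0.002,"y": -0.003,"z": -0.042,"yaw": 0,"gripper": -1},{"x": 0.002,"y": -0.003,"z": -0.042,"yaw": 0,"gripper": -1}], squeeze=50)

```text
time: 4.63
ee_pos: [0.5364, 0.2652, 0.0691]
orientation: [-0.435, 1.568, -0.347]
ft_force: [0.5, -0.1, -3.8]
gripper_width: 0.0236
```

servo_tool(motion=[{"x": 0,"y": 0,"z": -0.002,"yaw": 0,"gripper": -1},{"x": 0,"y": 0,"z": -0.004,"yaw": 0,"gripper": -1},{"x": 0,"y": 0,"z": -0.006,"yaw": 0,"gripper": -1},{"x": 0,"y": 0,"z": -0.006,"yaw": 0,"gripper": -1}], squeeze=20)

```text
time: 4.97
ee_pos: [0.5362, 0.2652, 0.0627]
orientation: [-0.584, 1.568, -0.496]
ft_force: [-0.1, -0.3, -3.5]
gripper_width: 0.0234
```

servo_tool(motion=[{"x": 0,"y": 0,"z": -0.001,"yaw": 0,"gripper": -1},{"x": 0,"y": 0,"z": -0.002,"yaw": 0,"gripper": -1},{"x": 0,"y": 0,"z": -0.003,"yaw": 0,"gripper": -1},{"x": 0,"y": 0,"z": -0.004,"yaw": 0,"gripper": -1},{"x": 0,"y": 0,"z": -0.004,"yaw": 0,"gripper": -1}], squeeze=20)

```text
time: 5.38
ee_pos: [0.5363, 0.2652, 0.0609]
orientation: [-0.096, 1.567, -0.009]
ft_force: [-4.3, -4.0, 10.1]
gripper_width: 0.0231
```

servo_tool(motion=[{"x": 0,"y": 0,"z": -0.002,"yaw": 0,"gripper": -1},{"x": 0,"y": 0,"z": -0.003,"yaw": 0,"gripper": -1},{"x": 0,"y": 0,"z": -0.004,"yaw": 0,"gripper": -1},{"x": 0,"y": 0,"z": -0.004,"yaw": 0,"gripper": -1}], squeeze=20)

```text
time: 5.72
ee_pos: [0.5364, 0.2651, 0.0606]
orientation: [0.209, 1.565, 0.296]
ft_force: [-8.2, -7.8, 21.0]
gripper_width: 0.023
```

The bar does not turn in the grip. I take the load off and open in small steps so that it settles between the pads.

servo_tool(motion=[{"x": 0,"y": 0,"z": 0.001,"yaw": 0,"gripper": -1},{"x": 0,"y": 0,"z": 0.001,"yaw": 0,"gripper": -0.43},{"x": 0,"y": 0,"z": 0.001,"yaw": 0,"gripper": -0.41},{"x": 0,"y": 0,"z": 0,"yaw": 0,"gripper": -0.39},{"x": 0,"y": 0,"z": -0.001,"yaw": 0,"gripper": -0.37},{"x": 0,"y": 0,"z": -0.002,"yaw": 0,"gripper": -0.35},{"x": 0,"y": 0,"z": -0.003,"yaw": 0,"gripper": -0.33},{"x": 0,"y": 0,"z": -0.003,"yaw": 0,"gripper": -0.31},{"x": 0,"y": 0,"z": -0.003,"yaw": 0,"gripper": -0.29},{"x": 0,"y": 0,"z": -0.003,"yaw": 0,"gripper": -0.29}], squeeze=20)

```text
time: 6.55
ee_pos: [0.5364, 0.2653, 0.0576]
orientation: [0.234, 1.565, 0.322]
ft_force: [-0.1, -1.4, -0.7]
gripper_width: 0.0302
```

```bash
cat >> h.py <<'E'
def chock(tag,src='top'):
    f=grab(src,tag);c=cloud(f);m=masks(f)['orange']&(f['z_map']>0)&(c[...,1]>.15)&(c[...,1]<.42)&(c[...,0]>.4)
    p=c[m]; n=np.array([.0107,-.1222,1]);n/=np.linalg.norm(n)
    e=np.array([np.cos(.0873),np.sin(.0873),0]);e-=n*(e@n);e/=np.linalg.norm(e);u=np.cross(n,e)
    q=(p-np.array([.535,.2688,.0465]))@np.c_[e,u,n]*1000   # board frame, mm
    b=q[q[:,2]>28];r=cv2.minAreaRect(b[:,:2].astype(np.float32))
    A=np.linalg.lstsq(np.c_[b[:,:2],np.ones(len(b))],b[:,2],rcond=None)[0]
    print('bar board-frame',np.round(r[0],1),np.round(r[1],1),round(r[2],2),'topz',np.round(np.percentile(b[:,2],[5,50,95]),1),'tilt',np.round(np.degrees(A[:2]),1),'n',len(b)); return f
E
python3 - <<'E'
from h import *
st(); chock('t2')
E
```

```text
t 6.55 p [0.5364 0.2653 0.0576] jaw deg 95.01 q [ 4.600e-01  3.100e-01 -1.940e-01  1.061e+00 -1.000e-03  3.720e-01] F [-0.1 -1.4 -0.7] w 0.0302
bar board-frame [ 4.7 -4.1] [117.4  16.7] 0.83 topz [31.8 35.9 39.5] tilt [-0.1 -0.5] n 133
```

The chock has settled flat: its top is 36 mm above the board. I release fully, rise, and check.

servo_tool(motion=[{"x": 0,"y": 0,"z": 0,"yaw": 0,"gripper": -0.15},{"x": 0,"y": 0,"z": 0,"yaw": 0,"gripper": 0},{"x": 0,"y": 0,"z": 0.004,"yaw": 0,"gripper": 0},{"x": 0,"y": 0,"z": 0.02,"yaw": 0,"gripper": 0},{"x": 0,"y": 0,"z": 0.05,"yaw": 0,"gripper": 0},{"x": 0,"y": 0,"z": 0.08,"yaw": 0,"gripper": 0},{"x": 0.01,"y": -0.03,"z": 0.11,"yaw": 0,"gripper": 0.5},{"x": 0.01,"y": -0.07,"z": 0.12,"yaw": 0,"gripper": 1},{"x": 0.01,"y": -0.11,"z": 0.12,"yaw": 0,"gripper": 1},{"x": 0.01,"y": -0.15,"z": 0.12,"yaw": 0,"gripper": 1},{"x": 0.01,"y": -0.18,"z": 0.12,"yaw": 0,"gripper": 1},{"x": 0.01,"y": -0.18,"z": 0.12,"yaw": 0,"gripper": 1}])

```text
time: 7.6
ee_pos: [0.5462, 0.0806, 0.1786]
orientation: [-0.061, 1.564, 0.021]
ft_force: [0.4, -0.3, 0.3]
gripper_width: 0.0854
```

Run:
```python
from h import *
st(); f=chock('t3'); chock('s3','side')
cv2.imwrite('pics/t3c.png',cv2.resize(f['img'][160:290,70:220,::-1],None,fx=4,fy=4,interpolation=cv2.INTER_CUBIC))
```

```text
t 7.6 p [0.5462 0.0806 0.1786] jaw deg 94.71 q [ 1.470e-01  1.760e-01 -9.600e-02  1.293e+00 -1.000e-03  6.500e-02] F [ 0.4 -0.3  0.3] w 0.0854
bar board-frame [-0.5 -0.3] [ 23.6 129.3] 89.92 topz [31.8 35.8 39.6] tilt [-0.1  0.7] n 607
bar board-frame [-10.6  -4.3] [ 26.4 103.5] 89.02 topz [30.8 34.7 36.7] tilt [-0.1  5.6] n 181
```

View pics/t3c.png

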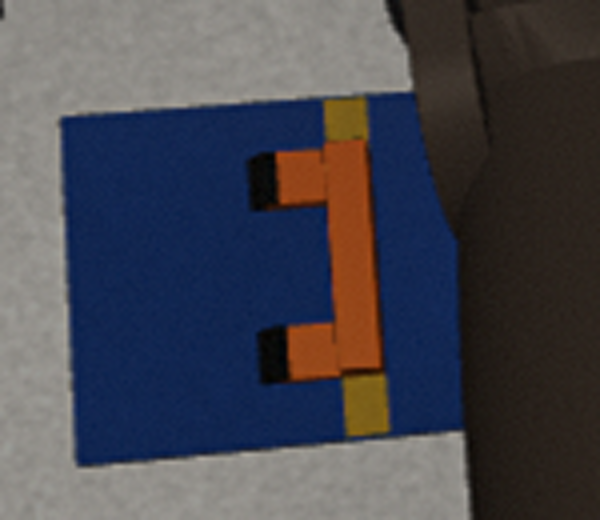

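The chock is placed. It is within 0.5 mm of the mark, aligned to 0.1°, flat, and its noses point uphill (left at (265,180) and (273,355)). Now I move over the roller.

servo_tool(motion=[{"x": 0.005,"y": -0.03,"z": 0.02,"yaw": -0.12,"gripper": 1},{"x": 0.01,"y": -0.06,"z": 0.04,"yaw": -0.24,"gripper": 1},{"x": 0.015,"y": -0.09,"z": 0.06,"yaw": -0.36,"gripper": 1},{"x": 0.02,"y": -0.12,"z": 0.07,"yaw": -0.48,"gripper": 1},{"x": 0.025,"y": -0.15,"z": 0.07,"yaw": -0.6,"gripper": 1},{"x": 0.03,"y": -0.18,"z": 0.07,"yaw": -0.72,"gripper": 1},{"x": 0.03,"y": -0.21,"z": 0.07,"yaw": -0.84,"gripper": 1},{"x": 0.03,"y": -0.24,"z": 0.07,"yaw": -0.96,"gripper": 1},{"x": 0.035,"y": -0.27,"z": 0.07,"yaw": -1.08,"gripper": 1},{"x": 0.04,"y": -0.3,"z": 0.07,"yaw": -1.2,"gripper": 1},{"x": 0.04,"y": -0.33,"z": 0.07,"yaw": -1.32,"gripper": 1},{"x": 0.04,"y": -0.36,"z": 0.07,"yaw": -1.44,"gripper": 1},{"x": 0.04,"y": -0.39,"z": 0.07,"yaw": -1.56,"gripper": 1},{"x": 0.04,"y": -0.4,"z": 0.07,"yaw": -1.68,"gripper": 1},{"x": 0.04,"y": -0.4,"z": 0.07,"yaw": -1.8,"gripper": 1},{"x": 0.04,"y": -0.4,"z": 0.07,"yaw": -1.805,"gripper": 1},{"x": 0.04,"y": -0.4,"z": 0.07,"yaw": -1.805,"gripper": 1},{"x": 0.04,"y": -0.4,"z": 0.07,"yaw": -1.805,"gripper": 1}])

```text
time: 9.2
ee_pos: [0.5871, -0.3147, 0.2483]
orientation: [0.271, 1.564, -1.445]
ft_force: [-0.1, 0.0, -0.5]
gripper_width: 0.0852
```

Run:
```python
from h import *
from scipy.optimize import least_squares
st(); f=grab('wrist','w4'); c=cloud(f); k=masks(f)['dark']&(f['z_map']>0)&(np.abs(c[...,0]-.5865)<.05)&(c[...,2]>.09)&(c[...,2]<.2)&(np.abs(c[...,1]+.319)<.12)
k=cv2.erode(k.astype(np.uint8),np.ones((5,5)))>0
p=c[k];print(len(p),p.min(0),p.max(0))
def res(v):
    d=np.array([v[2],-1,v[3]]);d/=np.linalg.norm(d);r=p-np.array([v[0],-.319,v[1]])
    return np.linalg.norm(np.cross(r,d),axis=1)-.023
v=least_squares(res,[.5865,.125,-.15,.53],loss='soft_l1',f_scale=.002).x
d=np.array([v[2],-1,v[3]]);d/=np.linalg.norm(d);a=(p-np.array([v[0],-.319,v[1]]))@d
print(v,'rms',np.sqrt(np.mean(res(v)**2)),'lean',np.degrees(np.arcsin(d[2])),'yaw',np.degrees(np.arctan2(d[1],d[0])),'ext',np.percentile(a,[.5,99.5]))
```

```text
t 9.2 p [ 0.5871 -0.3147  0.2483] jaw deg -8.3 q [-0.49   0.407  0.364  1.524 -0.005  1.226] F [-0.1  0.  -0.5] w 0.0852
9429 [ 0.56134155 -0.37655038  0.10273216] [ 0.61773637 -0.24945606  0.17787716]
[ 0.58831174  0.12440716 -0.15330108  0.53785124] rms 0.0005581546026011316 lean 27.996917368830353 yaw -98.71565157110884 ext [-0.06583211  0.068225  ]
```

View pics/w4.png

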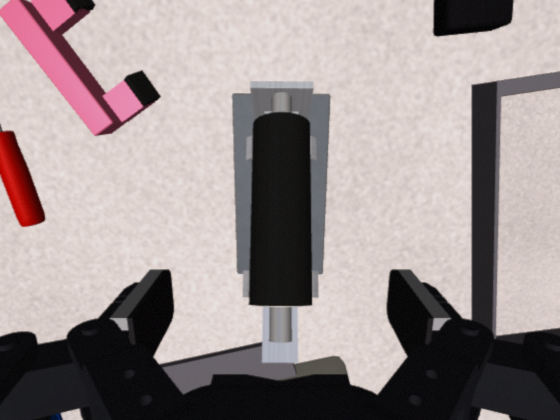

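The fit is tight (0.6 mm rms, lean 28.0°), with the roller at columns 250–312, midway between the fingers. I go down and grip.

servo_tool(motion=[{"x": 0.001,"y": -0.005,"z": -0.03,"yaw": -0.007,"gripper": 1},{"x": 0.001,"y": -0.005,"z": -0.065,"yaw": -0.007,"gripper": 1},{"x": 0.001,"y": -0.005,"z": -0.095,"yaw": -0.007,"gripper": 1},{"x": 0.001,"y": -0.005,"z": -0.12,"yaw": -0.007,"gripper": 1},{"x": 0.001,"y": -0.005,"z": -0.135,"yaw": -0.007,"gripper": 1},{"x": 0.001,"y": -0.005,"z": -0.142,"yaw": -0.007,"gripper": 1},{"x": 0.001,"y": -0.005,"z": -0.142,"yaw": -0.007,"gripper": 1},{"x": 0.001,"y": -0.005,"z": -0.142,"yaw": -0.007,"gripper": 1}])

```text
time: 9.92
ee_pos: [0.5884, -0.3195, 0.1072]
orientation: [0.373, 1.564, -1.349]
ft_force: [0.4, 1.0, 0.7]
gripper_width: 0.085
```

servo_tool(motion=[{"x": 0,"y": 0,"z": 0,"yaw": 0,"gripper": 0.3},{"x": 0,"y": 0,"z": 0,"yaw": 0,"gripper": 0.15},{"x": 0,"y": 0,"z": 0,"yaw": 0,"gripper": -0.3},{"x": 0,"y": 0,"z": 0,"yaw": 0,"gripper": -0.3},{"x": 0,"y": 0,"z": 0,"yaw": 0,"gripper": -0.3},{"x": 0,"y": 0,"z": 0,"yaw": 0,"gripper": -0.3},{"x": 0,"y": 0,"z": 0,"yaw": 0,"gripper": -0.3}], squeeze=50)

```text
time: 10.5
ee_pos: [0.5873, -0.3195, 0.1089]
orientation: [0.245, 1.563, -1.477]
ft_force: [-6.6, 1.9, 6.6]
gripper_width: 0.0448
```

The roller is gripped at 44.8 mm. I lift square to its axis, which means up and towards the low end (+y).

servo_tool(motion=[{"x": 0.001,"y": 0.0046,"z": 0.009,"yaw": 0,"gripper": -0.3},{"x": 0.002,"y": 0.012,"z": 0.022,"yaw": 0,"gripper": -0.3},{"x": 0.003,"y": 0.02,"z": 0.038,"yaw": 0,"gripper": -0.3},{"x": 0.004,"y": 0.029,"z": 0.055,"yaw": 0,"gripper": -0.3},{"x": 0.006,"y": 0.037,"z": 0.07,"yaw": 0,"gripper": -0.3},{"x": 0.007,"y": 0.045,"z": 0.085,"yaw": 0,"gripper": -0.3},{"x": 0.007,"y": 0.045,"z": 0.1,"yaw": 0,"gripper": -0.3},{"x": 0.007,"y": 0.045,"z": 0.11,"yaw": 0,"gripper": -0.3},{"x": 0.007,"y": 0.045,"z": 0.11,"yaw": 0,"gripper": -0.3}])

```text
time: 11.25
ee_pos: [0.5955, -0.2743, 0.2224]
orientation: [0.651, 1.56, -1.07]
ft_force: [-0.2, -0.4, -2.5]
gripper_width: 0.0444
```

```bash
cat >> h.py <<'E'
from scipy.optimize import least_squares
def roller(tag,x0,y0,z0,ax,slope,src='wrist',R=.1):
    """ax: axis heading deg; slope: guess of rise per length"""
    f=grab(src,tag); c=cloud(f); h=np.array([np.cos(np.radians(ax)),np.sin(np.radians(ax))])
    d0=c[...,:2]-np.array([x0,y0]); al=d0@h; pe=d0@np.array([-h[1],h[0]])
    k=masks(f)['dark']&(f['z_map']>0)&(np.abs(pe)<.035)&(np.abs(al)<R)&(np.abs(c[...,2]-z0-al*slope)<.04)
    k=cv2.erode(k.astype(np.uint8),np.ones((3,3)))>0
    p=c[k]
    def D(v):
        d=np.array([h[0]-v[2]*h[1],h[1]+v[2]*h[0],v[3]]);return d/np.linalg.norm(d)
    O=lambda v:np.array([x0-v[0]*h[1],y0+v[0]*h[0],v[1]])
    res=lambda v:np.linalg.norm(np.cross(p-O(v),D(v)),axis=1)-.023
    v=least_squares(res,[0,z0,0,slope],loss='soft_l1',f_scale=.001).x;d=D(v)
    a=(p-O(v))@d
    print(len(p),'on axis',np.round(O(v),4),'tilt',round(np.degrees(np.arcsin(d[2])),2),'head',round(np.degrees(np.arctan2(d[1],d[0])),2),'rms',round(np.sqrt(np.mean(res(v)**2)),4),'ext',np.round(np.percentile(a,[.5,99.5]),4)); return f
E
python3 - <<'E'
from h import *
o=st(); p=o['ee_pos']; roller('w5',p[0],p[1],p[2]+.018,-98.7,.53)
E
```

```text
t 11.25 p [ 0.5955 -0.2743  0.2224] jaw deg -8.63 q [-0.429  0.375  0.261  1.449 -0.006  1.293] F [-0.2 -0.4 -2.5] w 0.0444
32075 on axis [ 0.5965 -0.2745  0.2383] tilt 28.23 head -98.88 rms 0.0041 ext [-0.0684  0.0245]
```

View pics/w5.png

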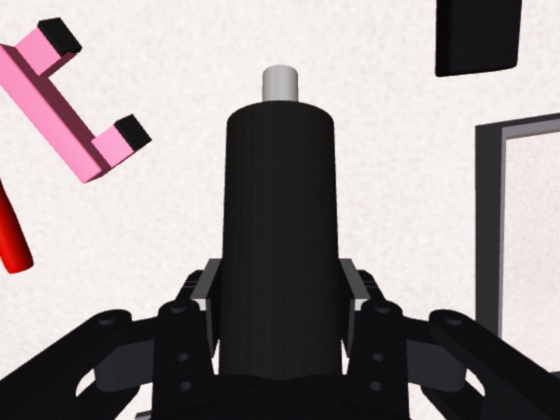

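The roller is held, leaning 28°, its axis 16 mm above the TCP. I carry it over the board, turning it across.

servo_tool(motion=[{"x": 0,"y": 0.015,"z": 0.015,"yaw": 0.05,"gripper": -0.3},{"x": -0.003,"y": 0.04,"z": 0.025,"yaw": 0.15,"gripper": -0.3},{"x": -0.007,"y": 0.075,"z": 0.03,"yaw": 0.25,"gripper": -0.3},{"x": -0.01,"y": 0.11,"z": 0.03,"yaw": 0.35,"gripper": -0.3},{"x": -0.015,"y": 0.145,"z": 0.03,"yaw": 0.46,"gripper": -0.3},{"x": -0.02,"y": 0.18,"z": 0.03,"yaw": 0.57,"gripper": -0.3},{"x": -0.025,"y": 0.215,"z": 0.03,"yaw": 0.68,"gripper": -0.3},{"x": -0.03,"y": 0.25,"z": 0.03,"yaw": 0.79,"gripper": -0.3},{"x": -0.035,"y": 0.285,"z": 0.03,"yaw": 0.9,"gripper": -0.3},{"x": -0.04,"y": 0.32,"z": 0.03,"yaw": 1.01,"gripper": -0.3},{"x": -0.045,"y": 0.355,"z": 0.03,"yaw": 1.12,"gripper": -0.3},{"x": -0.05,"y": 0.39,"z": 0.03,"yaw": 1.23,"gripper": -0.3},{"x": -0.055,"y": 0.425,"z": 0.025,"yaw": 1.34,"gripper": -0.3},{"x": -0.06,"y": 0.46,"z": 0.02,"yaw": 1.45,"gripper": -0.3},{"x": -0.064,"y": 0.495,"z": 0.01,"yaw": 1.56,"gripper": -0.3},{"x": -0.068,"y": 0.53,"z": 0,"yaw": 1.65,"gripper": -0.3},{"x": -0.068,"y": 0.565,"z": -0.01,"yaw": 1.74,"gripper": -0.3},{"x": -0.068,"y": 0.595,"z": -0.02,"yaw": 1.809,"gripper": -0.3},{"x": -0.068,"y": 0.615,"z": -0.03,"yaw": 1.809,"gripper": -0.3},{"x": -0.068,"y": 0.624,"z": -0.04,"yaw": 1.809,"gripper": -0.3}])

```text
time: 12.97
ee_pos: [0.5263, 0.3521, 0.1783]
orientation: [0.636, 1.563, 0.726]
ft_force: [0.3, -0.1, -3.6]
gripper_width: 0.0449
```

Run:
```python
from h import *
o=st(); p=o['ee_pos']; roller('w6',p[0],p[1],p[2]+.016,5,.53)
```

```text
t 12.97 p [0.5263 0.3521 0.1783] jaw deg 95.13 q [5.890e-01 3.300e-01 1.030e-01 1.336e+00 1.000e-03 4.990e-01] F [ 0.3 -0.1 -3.6] w 0.0449
32002 on axis [0.5264 0.3517 0.1934] tilt 28.09 head 4.99 rms 0.0035 ext [-0.0669  0.0261]
```

servo_tool(motion=[{"x": 0.002,"y": -0.001,"z": -0.025,"yaw": 0,"gripper": -0.3},{"x": 0.002,"y": -0.001,"z": -0.05,"yaw": 0,"gripper": -0.3},{"x": 0.002,"y": -0.001,"z": -0.07,"yaw": 0,"gripper": -0.3},{"x": 0.002,"y": -0.001,"z": -0.078,"yaw": 0,"gripper": -0.3},{"x": 0.002,"y": -0.001,"z": -0.078,"yaw": 0,"gripper": -0.3},{"x": 0.002,"y": -0.001,"z": -0.078,"yaw": 0,"gripper": -0.3}], squeeze=30)

```text
time: 13.52
ee_pos: [0.528, 0.35, 0.0984]
orientation: [0.755, 1.566, 0.843]
ft_force: [-0.0, 0.6, -2.8]
gripper_width: 0.0446
```

servo_tool(motion=[{"x": 0,"y": 0,"z": -0.003,"yaw": 0,"gripper": -0.3},{"x": 0,"y": 0,"z": -0.006,"yaw": 0,"gripper": -0.3},{"x": 0,"y": 0,"z": -0.009,"yaw": 0,"gripper": -0.3},{"x": 0,"y": 0,"z": -0.012,"yaw": 0,"gripper": -0.3},{"x": 0,"y": 0,"z": -0.012,"yaw": 0,"gripper": -0.3}], squeeze=30)

```text
time: 13.93
ee_pos: [0.5312, 0.3508, 0.0896]
orientation: [0.407, 1.558, 0.496]
ft_force: [4.1, -1.1, 7.1]
gripper_width: 0.0449
```

servo_tool(motion=[{"x": -0.002,"y": 0,"z": -0.004,"yaw": 0,"gripper": -0.3},{"x": -0.003,"y": 0,"z": -0.007,"yaw": 0,"gripper": -0.3},{"x": -0.003,"y": 0,"z": -0.01,"yaw": 0,"gripper": -0.3},{"x": -0.003,"y": 0,"z": -0.012,"yaw": 0,"gripper": -0.3},{"x": -0.003,"y": 0,"z": -0.012,"yaw": 0,"gripper": -0.3}], squeeze=25)

```text
time: 14.35
ee_pos: [0.5337, 0.3521, 0.0826]
orientation: [0.309, 1.545, 0.396]
ft_force: [8.9, -0.8, 12.4]
gripper_width: 0.0447
```

Run:
```python
from h import *
o=st(); p=o['ee_pos']; roller('w7',p[0],p[1],p[2]+.016,5,.35)
```

```text
t 14.35 p [0.5337 0.3521 0.0826] jaw deg 94.98 q [ 0.585  0.355 -0.075  1.116 -0.005  0.498] F [ 8.9 -0.8 12.4] w 0.0447
35024 on axis [0.5338 0.3517 0.0991] tilt 19.26 head 5.86 rms 0.0046 ext [-0.074   0.0231]
```

It is levelling: the lean is now 19° at a gentle 12 N. I continue.

servo_tool(motion=[{"x": -0.003,"y": -0.001,"z": -0.004,"yaw": 0,"gripper": -0.3},{"x": -0.006,"y": -0.001,"z": -0.008,"yaw": 0,"gripper": -0.3},{"x": -0.006,"y": -0.001,"z": -0.012,"yaw": 0,"gripper": -0.3},{"x": -0.006,"y": -0.001,"z": -0.015,"yaw": 0,"gripper": -0.3},{"x": -0.006,"y": -0.001,"z": -0.017,"yaw": 0,"gripper": -0.3},{"x": -0.006,"y": -0.001,"z": -0.017,"yaw": 0,"gripper": -0.3}], squeeze=22)

```text
time: 14.9
ee_pos: [0.5309, 0.3523, 0.0688]
orientation: [0.319, 1.537, 0.405]
ft_force: [5.7, 0.3, 6.3]
gripper_width: 0.0445
```

Run:
```python
from h import *
o=st(); p=o['ee_pos']; roller('w8',p[0],p[1],p[2]+.016,5,.2)
```

```text
t 14.9 p [0.5309 0.3523 0.0688] jaw deg 94.95 q [ 0.589  0.352 -0.111  1.075 -0.006  0.502] F [5.7 0.3 6.3] w 0.0445
36712 on axis [0.5309 0.3517 0.0862] tilt 6.81 head 5.24 rms 0.0052 ext [-0.0675  0.0409]
```

View pics/w8.png

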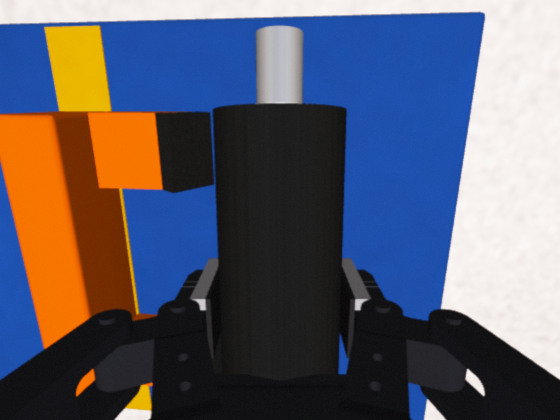

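The wrist view shows the roller nearly level: sleeve end at row 105, columns 215–345, with the near nose at (188,150) just clear of it. I press the last millimetres down.

servo_tool(motion=[{"x": -0.002,"y": -0.001,"z": -0.003,"yaw": 0,"gripper": -0.3},{"x": -0.003,"y": -0.001,"z": -0.006,"yaw": 0,"gripper": -0.3},{"x": -0.003,"y": -0.001,"z": -0.008,"yaw": 0,"gripper": -0.3},{"x": -0.003,"y": -0.001,"z": -0.009,"yaw": 0,"gripper": -0.3},{"x": -0.003,"y": -0.001,"z": -0.009,"yaw": 0,"gripper": -0.3}], squeeze=22)

```text
time: 15.37
ee_pos: [0.5303, 0.3522, 0.0622]
orientation: [0.319, 1.531, 0.405]
ft_force: [4.8, 0.3, 5.3]
gripper_width: 0.0448
```

```bash
cat >> h.py <<'E'
def topcheck(tag):
    f=chock(tag); c=cloud(f)
    n=np.array([.0107,-.1222,1]);n/=np.linalg.norm(n)
    e=np.array([np.cos(.0873),np.sin(.0873),0]);e-=n*(e@n);e/=np.linalg.norm(e);u=np.cross(n,e)
    q=(c-np.array([.535,.2688,.0465]))@np.c_[e,u,n]*1000
    k=masks(f)['dark']&(f['z_map']>0)&(np.abs(q[...,0])<105)&(q[...,1]>45)&(q[...,1]<125)&(q[...,2]>26)&(q[...,2]<56)
    p=q[k]
    for a,b in((-75,-45),(-45,-15),(-15,15),(15,45),(45,75)):
        s=p[(p[:,0]>a)&(p[:,0]<b)]
        if len(s): print((a,b),len(s),np.round([s[:,1].mean(),np.median(s[:,2]),np.percentile(s[:,2],95)],1))
    print('x ext',np.percentile(p[:,0],[1,99]).round(1)); return f
E
python3 - <<'E'
from h import *
o=st(); p=o['ee_pos']; roller('w9',p[0],p[1],p[2]+.017,5,.0); topcheck('t9')
E
```

```text
t 15.37 p [0.5303 0.3522 0.0622] jaw deg 94.93 q [ 0.59   0.35  -0.129  1.053 -0.007  0.504] F [4.8 0.3 5.3] w 0.0448
37242 on axis [0.5304 0.3516 0.0801] tilt 1.27 head 5.22 rms 0.0056 ext [-0.0678  0.026 ]
bar board-frame [-0.7  0. ] [ 23.1 129. ] 89.86 topz [32. 36. 40.] tilt [ 0.1 -0.7] n 593
(-75, -45) 169 [79.1 42.5 48.8]
(-45, -15) 259 [83.5 42.9 48.2]
(-15, 15) 29 [69.9 38.2 47.7]
(15, 45) 84 [73.1 40.8 48.8]
(45, 75) 221 [83.4 44.7 51.1]
x ext [-68.7  72.9]
```

servo_tool(motion=[{"x": -0.002,"y": 0,"z": -0.002,"yaw": 0,"gripper": -0.3},{"x": -0.002,"y": 0,"z": -0.003,"yaw": 0,"gripper": -0.3},{"x": -0.002,"y": 0,"z": -0.004,"yaw": 0,"gripper": -0.3},{"x": -0.002,"y": 0,"z": -0.004,"yaw": 0,"gripper": -0.3}], squeeze=22)

```text
time: 15.8
ee_pos: [0.5308, 0.3525, 0.0612]
orientation: [0.298, 1.524, 0.383]
ft_force: [3.4, -3.0, 8.6]
gripper_width: 0.0448
```

Run:
```python
from h import *
o=st(); p=o['ee_pos']; f=roller('w10',p[0],p[1],p[2]+.017,5,.0)
# gap nose-to-sleeve and sleeve low-end edge in wrist picture
c=cloud(f);n=np.array([.0107,-.1222,1]);n/=np.linalg.norm(n)
e=np.array([np.cos(.0873),np.sin(.0873),0]);e-=n*(e@n);e/=np.linalg.norm(e);u=np.cross(n,e)
q=(c-np.array([.535,.2688,.0465]))@np.c_[e,u,n]*1000
d=masks(f)['dark']&(f['z_map']>0)
s=q[d&(q[...,0]<-30)&(q[...,0]>-80)&(q[...,2]>40)&(q[...,2]<60)];print('sleeve low x',np.percentile(s[:,0],[0.2,1]),'top y',s[s[:,2]>np.percentile(s[:,2],90)].mean(0))
b=q[masks(f)['blue']&(f['z_map']>0)];b=b[np.abs(b[:,2])<4];print('board -x edge',np.percentile(b[:,0],[.1,.5]))
```

```text
t 15.8 p [0.5308 0.3525 0.0612] jaw deg 94.9 q [ 0.591  0.346 -0.136  1.043 -0.01   0.505] F [ 3.4 -3.   8.6] w 0.0448
37046 on axis [0.5308 0.3519 0.0791] tilt 0.35 head 5.36 rms 0.0055 ext [-0.0682  0.0239]
sleeve low x [-65.69177848 -65.45571206] top y [-49.00257267  86.67843773  45.56365726]
board -x edge [-98.23857155 -97.9526964 ]
```

It is level (0.35°), about 2 mm off centre and about 14 mm uphill of the noses. I ease off the pressure and slide it downhill, still gripped.

servo_tool(motion=[{"x": 0,"y": 0,"z": 0.002,"yaw": 0,"gripper": -0.3},{"x": -0.001,"y": -0.003,"z": 0.0015,"yaw": 0,"gripper": -0.3},{"x": -0.002,"y": -0.006,"z": 0.001,"yaw": 0,"gripper": -0.3},{"x": -0.002,"y": -0.009,"z": 0.0005,"yaw": 0,"gripper": -0.3},{"x": -0.002,"y": -0.011,"z": 0,"yaw": 0,"gripper": -0.3},{"x": -0.002,"y": -0.011,"z": 0,"yaw": 0,"gripper": -0.3},{"x": -0.002,"y": -0.011,"z": 0,"yaw": 0,"gripper": -0.3}], squeeze=25)

```text
time: 16.43
ee_pos: [0.5283, 0.3411, 0.0609]
orientation: [0.29, 1.526, 0.375]
ft_force: [-1.5, -0.9, -0.8]
gripper_width: 0.0448
```

```bash
cat >> h.py <<'E'
def bf(f):
    c=cloud(f);n=np.array([.0107,-.1222,1]);n/=np.linalg.norm(n)
    e=np.array([np.cos(.0873),np.sin(.0873),0]);e-=n*(e@n);e/=np.linalg.norm(e);u=np.cross(n,e)
    return (c-np.array([.535,.2688,.0465]))@np.c_[e,u,n]*1000
def wcheck(tag):
    o=st(); p=o['ee_pos']; f=roller(tag,p[0],p[1],p[2]+.017,5,.0); q=bf(f);z=f['z_map']>0
    s=q[masks(f)['dark']&z&(q[...,0]<-30)&(q[...,0]>-80)&(q[...,2]>40)&(q[...,2]<60)]
    ns=q[masks(f)['dark']&z&(q[...,0]<-30)&(q[...,0]>-75)&(q[...,2]>12)&(q[...,2]<24)&(q[...,1]<66)]
    b=q[masks(f)['orange']&z&(q[...,2]>33)&(q[...,2]<40)]
    print('sleeve low x',np.percentile(s[:,0],1).round(1),'crest',s[s[:,2]>np.percentile(s[:,2],90)].mean(0).round(1),'nose y ext',np.percentile(ns[:,1],[1,50,99]).round(1) if len(ns) else None,'bar',fit(b/1000) if len(b) else None)
    return f
E
python3 - <<'E'
from h import *
wcheck('w11')
E
```

```text
t 16.43 p [0.5283 0.3411 0.0609] jaw deg 94.9 q [ 0.578  0.332 -0.157  1.038 -0.009  0.492] F [-1.5 -0.9 -0.8] w 0.0448
38060 on axis [0.5283 0.3404 0.0787] tilt 1.18 head 5.43 rms 0.0052 ext [-0.0681  0.0263]
sleeve low x -69.1 crest [-46.6  75.5  45.8] nose y ext [38.9 45.2 48.7] bar (array([-3., -1.]), array([121.7,  25.3]), 0.21)
```

servo_tool(motion=[{"x": 0,"y": -0.001,"z": 0,"yaw": -0.005,"gripper": -0.3},{"x": 0,"y": -0.002,"z": -0.0003,"yaw": -0.005,"gripper": -0.3},{"x": 0,"y": -0.002,"z": -0.0003,"yaw": -0.005,"gripper": -0.3},{"x": 0,"y": -0.002,"z": -0.0003,"yaw": -0.005,"gripper": -0.3}], squeeze=25)

```text
time: 16.82
ee_pos: [0.5284, 0.3393, 0.0606]
orientation: [0.293, 1.526, 0.373]
ft_force: [-0.8, 0.4, -1.0]
gripper_width: 0.0445
```

servo_tool(motion=[{"x": 0,"y": -0.0005,"z": 0,"yaw": 0,"gripper": -0.3},{"x": 0,"y": -0.001,"z": 0,"yaw": 0,"gripper": -0.3},{"x": 0,"y": -0.001,"z": 0,"yaw": 0,"gripper": -0.3}], squeeze=25)

```text
time: 17.07
ee_pos: [0.5284, 0.3382, 0.0607]
orientation: [0.292, 1.525, 0.372]
ft_force: [-0.5, 1.0, -1.8]
gripper_width: 0.045
```

Run:
```python
from h import *
wcheck('w12'); chock('t12')
```

```text
t 17.07 p [0.5284 0.3382 0.0607] jaw deg 94.61 q [ 0.574  0.33  -0.161  1.036 -0.009  0.493] F [-0.5  1.  -1.8] w 0.045
37771 on axis [0.5285 0.3376 0.0785] tilt 1.28 head 5.02 rms 0.0051 ext [-0.068   0.0358]
sleeve low x -69.2 crest [-46.1  72.8  45.9] nose y ext [38.7 44.  47. ] bar (array([-3.3, -1.1]), array([121.2,  25.2]), 0.05)
bar board-frame [-0.5  0.1] [128.4  23.2] 0.07 topz [32.1 35.9 39.5] tilt [0.  0.7] n 596
```

The force is rising at crest y = 72.8 (target 73), so it has reached the noses and the chock has not moved. I press flat, nudge another 0.7 mm, and look.

servo_tool(motion=[{"x": 0,"y": 0,"z": -0.0015,"yaw": 0,"gripper": -0.3},{"x": 0,"y": 0,"z": -0.003,"yaw": 0,"gripper": -0.3},{"x": 0,"y": 0,"z": -0.004,"yaw": 0,"gripper": -0.3},{"x": 0,"y": -0.0007,"z": -0.004,"yaw": 0,"gripper": -0.3},{"x": 0,"y": -0.0007,"z": -0.003,"yaw": 0,"gripper": -0.3}], squeeze=22)

```text
time: 17.58
ee_pos: [0.5289, 0.3383, 0.0595]
orientation: [0.323, 1.523, 0.403]
ft_force: [-1.2, 1.9, 3.3]
gripper_width: 0.0447
```

Run:
```python
from h import *
f=wcheck('w13'); t=topcheck('t13');s=grab('side','s13')
cv2.imwrite('pics/c13.png',np.hstack([cv2.resize(f['img'][:,:,::-1],(400,300)),cv2.resize(s['img'][135:210,215:315,::-1],(400,300),interpolation=cv2.INTER_CUBIC)]))
```

```text
t 17.58 p [0.5289 0.3383 0.0595] jaw deg 94.63 q [ 0.573  0.329 -0.165  1.03  -0.008  0.492] F [-1.2  1.9  3.3] w 0.0447
37715 on axis [0.529  0.3377 0.0774] tilt 0.31 head 5.09 rms 0.0051 ext [-0.0682  0.0259]
sleeve low x -68.6 crest [-50.7  72.8  45.6] nose y ext [38.8 44.  47. ] bar (array([-4.1, -1. ]), array([119.5,  25. ]), 0.18)
bar board-frame [-0.9  0.2] [ 23.6 128.3] 89.96 topz [32.1 36.  39.6] tilt [-0.1  0.6] n 593
(-75, -45) 178 [64.9 43.1 48. ]
(-45, -15) 232 [68.8 42.6 47.9]
(-15, 15) 6 [51.6 35.2 52.2]
(15, 45) 92 [59.7 39.9 46.3]
(45, 75) 204 [70.4 42.5 48.1]
x ext [-71.5  69.3]
```

View pics/c13.png

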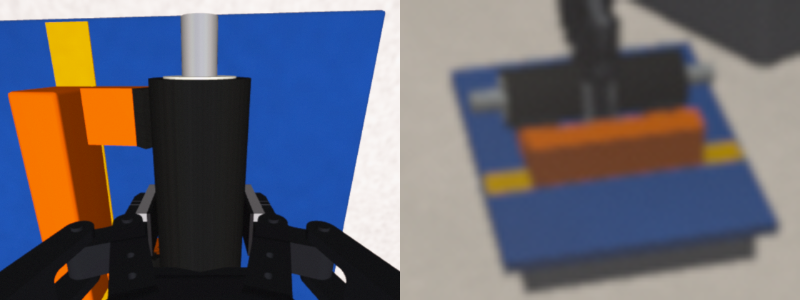

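The wrist view shows the sleeve (columns 150–250) touching the nose at (142,115). The side view shows the roller lying level across behind the chock. I nudge once more, easing the downward load, to confirm contact by force.

servo_tool(motion=[{"x": 0,"y": -0.0005,"z": 0.0005,"yaw": 0.003,"gripper": -0.3},{"x": 0,"y": -0.001,"z": 0,"yaw": 0.003,"gripper": -0.3},{"x": 0,"y": -0.0015,"z": 0,"yaw": 0.003,"gripper": -0.3},{"x": 0,"y": -0.0015,"z": 0,"yaw": 0.003,"gripper": -0.3}], squeeze=22)

```text
time: 18.07
ee_pos: [0.5292, 0.3371, 0.0595]
orientation: [0.332, 1.522, 0.415]
ft_force: [0.7, 2.8, 1.4]
gripper_width: 0.0447
```

Run:
```python
from h import *
f=wcheck('w14'); t=topcheck('t14')
```

```text
t 18.07 p [0.5292 0.3371 0.0595] jaw deg 94.8 q [ 0.571  0.328 -0.166  1.029 -0.008  0.487] F [0.7 2.8 1.4] w 0.0447
37424 on axis [0.5293 0.3365 0.0774] tilt 0.47 head 5.21 rms 0.0051 ext [-0.0683  0.0251]
sleeve low x -68.4 crest [-49.9  71.5  45.6] nose y ext [38.6 43.2 46. ] bar (array([-3.5, -1.2]), array([120.6,  25. ]), 0.07)
bar board-frame [-0.2  0.2] [129.4  23.5] 0.02 topz [31.8 35.8 39.6] tilt [-0.  -0.8] n 594
(-75, -45) 173 [63.4 42.7 47.9]
(-45, -15) 227 [67.2 42.7 48.3]
(-15, 15) 6 [52.4 37.4 40.4]
(15, 45) 89 [58.5 40.4 47.9]
(45, 75) 200 [68.9 43.2 48.6]
x ext [-71.1  69.4]
```

Contact is confirmed: Fy is 2.8 N and the sleeve-to-bar distance is 72.7 mm against the nominal 73, with the chock unmoved. I open gently.

servo_tool(motion=[{"x": 0,"y": 0,"z": 0,"yaw": 0,"gripper": 0.06},{"x": 0,"y": 0,"z": 0,"yaw": 0,"gripper": 0.09},{"x": 0,"y": 0,"z": 0,"yaw": 0,"gripper": 0.12},{"x": 0,"y": 0,"z": 0.0005,"yaw": 0,"gripper": 0.15},{"x": 0,"y": 0,"z": 0.001,"yaw": 0,"gripper": 0.2},{"x": 0,"y": 0,"z": 0.001,"yaw": 0,"gripper": 0.26},{"x": 0,"y": 0,"z": 0.001,"yaw": 0,"gripper": 0.32},{"x": 0,"y": 0,"z": 0.001,"yaw": 0,"gripper": 0.36},{"x": 0,"y": 0,"z": 0.001,"yaw": 0,"gripper": 0.36}], squeeze=20)

```text
time: 18.92
ee_pos: [0.5292, 0.3371, 0.0605]
orientation: [0.328, 1.522, 0.411]
ft_force: [-1.1, -0.3, -0.2]
gripper_width: 0.058
```

Run:
```python
from h import *
f=wcheck('w15')
```

```text
t 18.92 p [0.5292 0.3371 0.0605] jaw deg 94.81 q [ 0.571  0.327 -0.165  1.031 -0.008  0.487] F [-1.1 -0.3 -0.2] w 0.058
36592 on axis [0.5293 0.3364 0.0772] tilt 0.16 head 5.07 rms 0.0047 ext [-0.0683  0.036 ]
sleeve low x -68.3 crest [-50.8  71.5  45.6] nose y ext [38.6 43.1 46. ] bar (array([-2.9, -1.1]), array([ 25.3, 121.8]), 89.88)
```

The roller did not move on release (crest 71.5 before and after) and it lies level. I withdraw straight up.

servo_tool(motion=[{"x": 0,"y": 0,"z": 0.005,"yaw": 0,"gripper": 0.36},{"x": 0,"y": 0,"z": 0.015,"yaw": 0,"gripper": 0.36},{"x": 0,"y": 0,"z": 0.03,"yaw": 0,"gripper": 0.36},{"x": 0,"y": 0,"z": 0.05,"yaw": 0,"gripper": 0.36},{"x": 0,"y": 0,"z": 0.08,"yaw": 0,"gripper": 0.36},{"x": 0,"y": 0,"z": 0.11,"yaw": 0,"gripper": 0.36},{"x": -0.02,"y": -0.03,"z": 0.14,"yaw": 0,"gripper": 0.36},{"x": -0.04,"y": -0.07,"z": 0.15,"yaw": 0,"gripper": 0.36},{"x": -0.06,"y": -0.11,"z": 0.15,"yaw": 0,"gripper": 0.36},{"x": -0.08,"y": -0.15,"z": 0.15,"yaw": 0,"gripper": 0.36},{"x": -0.1,"y": -0.19,"z": 0.15,"yaw": 0,"gripper": 0.36},{"x": -0.12,"y": -0.23,"z": 0.15,"yaw": 0,"gripper": 0.36},{"x": -0.12,"y": -0.27,"z": 0.15,"yaw": 0,"gripper": 0.36},{"x": -0.12,"y": -0.27,"z": 0.15,"yaw": 0,"gripper": 0.36},{"x": -0.12,"y": -0.27,"z": 0.15,"yaw": 0,"gripper": 0.36}])

```text
time: 20.22
ee_pos: [0.4083, 0.0643, 0.2122]
orientation: [0.3, 1.52, 0.379]
ft_force: [0.2, 0.7, -0.1]
gripper_width: 0.0582
```

Run:
```python
from h import *
st(); roller('t16r',.529,.3375,.0775,5,0,'top'); t=topcheck('t16');s=grab('side','s16')
cv2.imwrite('pics/c16.png',np.hstack([cv2.resize(t['img'][:,:,::-1],(400,300)),cv2.resize(t['img'][165:285,70:230,::-1],(400,300),interpolation=cv2.INTER_CUBIC)]))
```

```text
t 20.22 p [0.4083 0.0643 0.2122] jaw deg 94.56 q [ 0.148 -0.126 -0.334  1.313  0.012  0.069] F [ 0.2  0.7 -0.1] w 0.0582
1298 on axis [0.529  0.3374 0.078 ] tilt -0.13 head 4.92 rms 0.0022 ext [-0.0696  0.0665]
bar board-frame [-0.5  0. ] [129.   23.8] 0.05 topz [32.1 35.7 39.3] tilt [-0.   0.5] n 594
(-75, -45) 258 [70.7 42.6 48. ]
(-45, -15) 282 [71.  42.6 48.5]
(-15, 15) 282 [70.9 42.2 48.7]
(15, 45) 274 [70.9 41.9 47.5]
(45, 75) 226 [70.2 42.4 48.1]
x ext [-70.3  68.5]
```

View pics/c16.png

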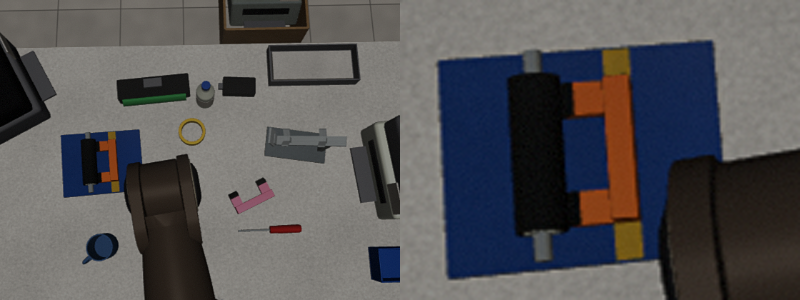

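The final view shows the roller against both noses (crop (568,100) and (572,208)), level and centred. The bar is on the stripe, and everything else looks where it was. I hand the job in.

```bash
python3 -c "
from station import order; print(order.finish_job())"
```

```text
the job is handed in; nothing more can be done
None
```

The roller is parked on the board against both noses of the orange chock, and the job was handed in at about 20 s of the 64 s allowed.

- **Chock:** it stands flat with its bar within about 0.5 mm of the stripe's middle and 0.1° of its direction, noses uphill. The noses touched the board first and the bar would not turn in the grip, so I let it settle flat by opening the fingers a little at a time.
- **Roller:** I lifted it square to its axis and levelled it by pressing its low end onto the board, still gripped. I then slid it downhill to the noses and let go only once it touched them. After release it was about 0.1° from level, parallel to the bar within 0.1° and about 1 mm off centre, and it did not move.
- **Nose contact:** just before letting go, the wrist view put the sleeve's axis 72.7 mm from the bar, against the nominal 73 mm. The push against the noses was 2.8 N, and the highest contact force I read during the whole job was about 24 N.
- **Checks that disagreed:** a side-camera fit of the chock after it was placed disagreed (10 mm off, 5.6° tilt), but it rested on few pixels of a partly visible bar. I relied on the top and wrist views, which agreed with each other. The wrist also picked up about 3° of tilt while levelling, with no visible effect on the result.
- **Other objects:** everything else looked undisturbed in the last picture, though I did not measure it.

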